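# Release the chain tensioner's ratchet and hold the arm back

### The arm

A 6-joint arm with a two-finger parallel gripper is mounted at the origin on the work surface. World frame = base frame: x ahead of the robot, y to its left, z up, the work surface at z = 0. Lengths are in m, angles in rad, forces in N, time in s.
With the tool pointing down it reaches from about 0.325 to 0.85 m from the base axis. Payload 15.5 kg.
Tool frame: the origin (TCP) lies at the centre of the arm's flange, where the gripper is bolted on; the fingertips stand 191 mm ahead of it and the grasp point (between the pads) lies 172 mm ahead of it; z points along the fingers, x is the direction in which the jaws open and shut, and the axes are right-handed (so a half turn about z gives the same grasp; the last joint's range is limited). The gripper opens to 91 mm and grips with 3 to 60 N. Pads are 32 mm wide; open, the fingers measure 118 mm over their backs; the gripper's body (76 mm by 178 mm) begins 60 mm behind the grasp point.
Start: joints at [-1.294, 0.494, 1.345, -0, 1.302, -0.096], TCP at [0.227, -0.582, 0.405] pointing down, gripper open.
Joint ranges: [-2.91, 2.91], [-0.82, 2.16], [0.22, 2.67], [-1.22, 4.37], [0.12, 2.79], [-3.08, 3.08]. Speed limits (rad/s): [1.89, 1.89, 2.57, 3.01, 3.01, 3.01].

### API

Orientations are given as a rotation vector (axis times angle).
In Python, from workcell import r gives the robot as it stands.
- The arm moves only by the tool play_rows, never from a script. Its argument "motion" is one flat list of numbers, 7 for each row, row after row: the shift along the world's x, y, z in m, then the turn, a rotation vector about the world's x, y, z in rad, then the closure, from 0 (fully open) to 1 (shut). In form: [x, y, z, wx, wy, wz, grip, x, y, z, wx, wy, wz, grip, ...]. A call has 1 to 12 rows; each row shifts and turns the commanded pose from where the row before left it; what a row does not reach is not made up. A row lasts 1/8 s, in which the tool goes at most 62.5 mm and 10.7 degrees, less where a joint would pass 70% of its speed; a pose out of reach is approached as far as the arm can. A call is refused whole if a number of a shift passes 0.0625 or a number of a turn 0.188, either way. A call with a gripper value outside its range is refused whole. The fingers move at their own pace and stop on an object; "squeeze" is the grip in N (left out, the last holds). Time passes only in rows, so rows that do not move let the fingers close. It gives the time, the measured TCP pose, the force and the opening at its end, in the units of the state.
- r.sense(): the state, without advancing time (a new reading comes with each control period).
- r.grab_frame(name): name is "side" or "top" or "wrist"; returns a dict with "img" (480x640x3 uint8, red, green, blue), "z_map" (480x640 float32, m along the optical axis (not along the pixel's ray), 0 where there is no reading), "mtx" (3x3 intrinsics, pixels), "k1" (the pictures are not rectified: a ray, as slopes to the right and down, at radius r is drawn at 1 + k1 r^2 times it, then the intrinsics apply), "extrinsics" (4x4, takes a point from camera to world coordinates). Camera axes: x right, y up, looking along -z (the intrinsics and any distortion apply to the point x, -y, -z); pixel columns grow to the right and rows downward; lengths in m; the calibration is good to about 2 mm. A picture is of the moment at which its call begins.
- r.close_job(): hands the job in, once; it reports no verdict.
The state is a dict: "t": time; "q": joint angles; "joint_velocities": joint speeds; "effort": joint torques, N m; "tool_pos": TCP position; "tcp_rot": TCP orientation; "force": force on the tool from outside, world axes, zero at the start; "wrist_torque": the same for the moment, N m; "opening": finger opening in m.
Only numpy, scipy, OpenCV 4.12 (cv2) and the standard library are available. Lean on these libraries where they do the work, as an engineer would, in place of code of your own. Each camera call takes 0.05 s, during which the arm holds its last target. There are 200 camera calls.

### The job

I want to slip a chain on: take the flat release blade out of the wooden block and push it down into the slot of the tensioner's pawl box until its shoulder sits on the box, so that the pawl comes out of the ratchet. Leave the blade standing in the slot, push the sprung tensioner arm back with the fingers past its click, and keep it pressed back there: finish while still holding it. Leave the small parts lying by the tensioner and the block where they are.

Things in the scene. Friction and masses are not known exactly. Their poses are not given: they have to be found in the camera images.
- tensioner: chain tensioner screwed to the counter; origin under the arm's pivot axis, z up. Steel plate 10 mm thick, x -55..55, y -80..115 mm. Grey pawl box on it, x -22..22, y 56..106 mm, top at 72 mm, with the slot in its top. The arm points to -y when sprung out. Pivot nut to 64 mm, two arm stop pins to 44 mm within 62 mm of the axis
- slot_mouth (a point): middle of the slot at the pawl box's top, 72 mm above the counter, 69.5 mm from the pivot. z up, x along the slot (25 mm), y across it, away from the pivot. On -y a fixed wall 3.5 mm from this point (flared 4 mm in its top 8 mm); on +y the pawl's lug, sloping from 8.6 mm off that wall at 5 mm depth to 0.6 mm at 19 mm depth. The slot is open to 38 mm depth
- pawl (a joint): outward slide of the spring-loaded pawl, m. 0: in the ratchet teeth, the arm is blocked after about 0.03 rad; from 0.0035 the teeth are free; about 0.0044 with the blade in to its shoulder; end 0.012. The blade going down wedges the lug outward (5 to 12 N), then stands by itself against the fixed wall, its centre about 1 mm to the -y side of slot_mouth
- tensioner_arm (a joint): arm angle, rad. 0: sprung out on its front stop; grows as it is pushed back, counter-clockwise from above (end goes from the tensioner's -y towards its +x). With the pawl out, a raised pin clicks under it at 0.38 (0.30 to 0.46); back stop 0.54. At push_point the spring takes 4 N at 0, 12 N at the stop, the click 2 to 4 N more. Nothing latches: let go, it springs out
- push_point (a point): on the arm's top face, 48 mm above the counter, 105 mm from the pivot; moves with the arm. The arm is a straight steel tube 16 mm wide with flat upright sides 26 mm high (22 to 48 mm above the counter), bare for 30 mm either way. Frame: y along the arm to the pivot, x the way it is pushed back, z up. Idler sprocket (53 mm wide, 22 mm above the top face) 55 mm further out
- block: wooden tool block 80 x 130 x 40 mm, fixed; origin centre of its underside, z up. The blade stands in a slot at y +30 mm; a steel punch stands at y -42 mm, 66 mm high
- blade_shoulder (a point): middle of the underside of the blade's shoulder. Steel blade with a wooden grip, upright in the block. z up along it. Below: blade 34 mm long, 20 (x) x 5 (y) mm, last 8 mm tapering to 14 x 3. Above: shoulder 36 x 12 x 6 mm, then the grip, 30 (x) x 14 (y) mm, from 6 to 48 mm above this point. Alike under a half turn. 0.1 to 0.16 kg
- freewheel_remover: hexagon-headed steel freewheel remover, 28 mm across, 33 mm tall, standing on its splined end, near the free end of the tensioner arm; origin centre of its underside
- saddle_spring: blackened steel coil saddle spring standing upright, 48 mm across, 58 mm tall, waisted, beyond the tensioner plate; origin centre of its underside
- valve_adapter: small brass valve adapter standing upright, 14 mm wide, 24 mm tall, on the robot's side of the tensioner plate; origin centre of its underside
- freewheel: steel freewheel sprocket lying flat, 71 mm across, 12 mm thick, open middle, beyond the wooden block; origin centre of its underside

How it is judged:
On the way, in this order (a step that is already met when the one before it is completed fails the run):
1. the blade is pushed into the slot to its shoulder and the pawl is out of the teeth (z of blade_shoulder in the frame of slot_mouth below 0.003 m and horizontal distance between blade_shoulder and slot_mouth below 0.007 m and angle between blade_shoulder's own z axis and vertical below 0.17 rad and value of joint pawl above 0.0035 m), for 0.2 s.
2. the arm is pushed back past the click by the fingers, the blade still in the slot (all of step 1 and value of joint tensioner_arm above 0.44 rad and contact force between the fingers and tensioner_arm above 2 N), for 0.2 s.
At the end, for the whole second after the job is handed in: The blade stands in the slot with its shoulder within 3 mm of the box's top, within 7 mm of the slot's middle and within 10 degrees of upright, the pawl is drawn at least 3.5 mm; the arm is at rest beyond 0.44 rad (past the click) and the fingers are pressing on it with more than 2 N (all of step 2 and velocity of joint tensioner_arm between -0.05 and 0.05 rad/s); the arm keeps its last pose, push and grip.
It fails at once if a small part lying by the tensioner or the block is pushed more than 30 mm (distance of any of freewheel_remover, saddle_spring, valve_adapter, freewheel from where it was at the start of the episode above 0.03 m).
It also fails if it takes over 58 s, if anything falls off the work surface, if the arm or the gripper's body presses on something with over 40 N, if the wrist force passes 120 N, or if a joint passes its speed limit or range.

## Working session

There is one attempt and no reset: what is moved stays moved. The work goes in short steps, Python scripts to look and compute and a tool call to move; the robot and the scene stay as the last step left them, time stands still between calls to the robot, and variables do not carry over. Pictures are saved under pics/ and viewed, about 8 in all and at most 12, crops included, and the job is handed in when it is done.

Besides the shell and the picture viewer there is one more tool, called after "Emit:" as name(argument=value, ...), one argument or row to a line, values as JSON. play_rows: Moves the arm, as the interface text tells. Its arguments: {"type":"object","properties":{"motion":{"type":"array"},"squeeze":{"type":"number"}},"required":["motion"]}

```bash
mkdir -p pics; ls; cat > h.py <<'E'
import numpy as np, cv2
from workcell import r
def save(f,n): cv2.imwrite(f'pics/{n}.png',f['img'][:,:,::-1])
def pts(f):
    """world xyz for every pixel from z_map"""
    h,w=f['z_map'].shape; K=f['mtx']; k=f['k1']
    u,v=np.meshgrid(np.arange(w),np.arange(h))
    D=np.array([k,0,0,0,0.])
    n=cv2.undistortPoints(np.stack([u,v],-1).reshape(-1,1,2).astype(np.float64),K,D).reshape(h,w,2)
    z=f['z_map'].astype(float)
    P=np.stack([n[...,0]*z,-n[...,1]*z,-z],-1)
    E=f['extrinsics']; return P@E[:3,:3].T+E[:3,3]
E
python3 - <<'E'
from h import *
for n in ['top','side']:
    f=r.grab_frame(n); save(f,n+'0'); np.savez(n+'0',**f)
    print(n,f['k1'],f['mtx'].tolist(),f['extrinsics'].round(3).tolist(),(f['z_map']>0).mean())
print(r.sense())
E
```

```text
pics
top -0.07546299028581992 [[529.9223758761959, 0.0, 314.7955491621374], [0.0, 529.9223758761959, 238.85401060618858], [0.0, 0.0, 1.0]] [[0.025, 0.982, -0.185, 0.392], [-1.0, 0.025, -0.0, 0.011], [0.005, 0.185, 0.983, 0.954], [0.0, 0.0, 0.0, 1.0]] 0.995869140625
side -0.09039189208563181 [[468.5494885322819, 0.0, 313.198201998744], [0.0, 468.5494885322819, 247.82167427513113], [0.0, 0.0, 1.0]] [[0.934, 0.253, -0.252, 0.339], [-0.357, 0.632, -0.688, -0.521], [-0.015, 0.732, 0.681, 0.605], [0.0, 0.0, 0.0, 1.0]] 0.9958951822916666
{'t': 0.1, 'q': array([-1.29448554e+00,  4.94117039e-01,  1.34605795e+00, -2.45285402e-05,
        1.30253286e+00, -9.55107931e-02]), 'joint_velocities': array([-0.00030791, -0.00140611, -0.00279767,  0.00089927, -0.00228315,
        0.00024829]), 'effort': array([ 1.67785172e-03, -8.80239558e+01, -3.82543266e+01,  7.10273813e-02,
        4.82324848e-02, -1.35252739e-05]), 'tool_pos': array([ 0.22702633, -0.58216239,  0.40420408]), 'tcp_rot': array([-2.59320819e+00,  1.77214594e+00,  1.36892921e-03]), 'force': array([-0.04548269,  0.37186013, -0.38806285]), 'wrist_torque': array([ 0.0386192 ,  0.02417247, -0.00948369]), 'opening': 0.0910689851727852}
```

View pics/top0.png

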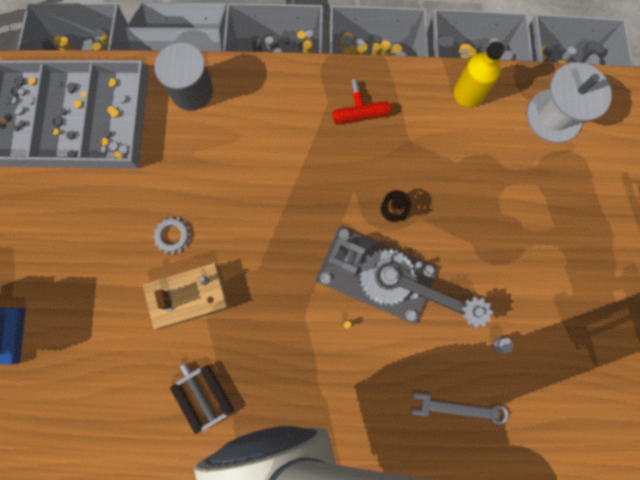

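View pics/side0.png

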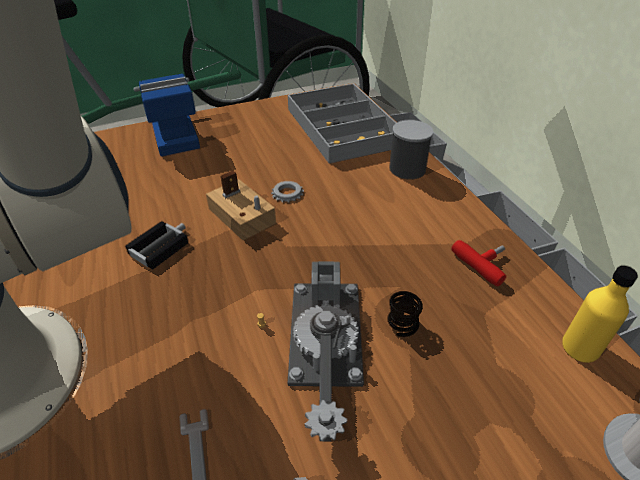

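Top view: block at (186,295) with the dark grip at (163,298), pawl box (347,255), pivot (390,275), arm running to the sprocket (478,312), valve adapter (347,324), remover (503,345), spring (396,206). The side view agrees. Next I measure from both depth clouds.

```bash
cat > m.py <<'E'
from h import *
def rect(P,m): 
    q=P[m][:,:2]; c,s,a=cv2.minAreaRect((q*1000).astype(np.float32)); print('  n',m.sum(),'c',np.round(c,1),'s',np.round(s,1),'a',round(a,1),'med',np.median(P[m],0).round(4),'zmax',P[m][:,2].max().round(4))
f={n:dict(np.load(n+'0.npz')) for n in('top','side')}
for n in f:
    P=pts(f[n]); Z=P[...,2]; print(n,'table',np.median(Z[(abs(P[...,0]-.45)<.02)&(abs(P[...,1]-.15)<.05)]))
    if n=='top':
        for nm,(u,v) in dict(grip=(163,298),box=(347,255),piv=(390,275),spr=(478,312),blk=(186,295),adapter=(347,324),remover=(503,345),spring=(396,206)).items(): print(nm,P[v,u].round(3))
        piv=P[275,390];gr=P[298,163]; bl=P[295,186]
    d=np.hypot(P[...,0]-piv[0],P[...,1]-piv[1])
    print('box');rect(P,(d>.04)&(d<.13)&(Z>.066)&(Z<.078)&(P[...,1]>piv[1]))
    print('nut');rect(P,(d<.03)&(Z>.059)&(Z<.07))
    print('arm');m=(d>.06)&(d<.135)&(Z>.043)&(Z<.053)&(P[...,1]<piv[1]);rect(P,m)
    print(' line',cv2.fitLine(P[m][:,:2].astype(np.float32)*1000,cv2.DIST_HUBER,0,.01,.01).ravel())
    print('plate');rect(P,(d<.15)&(Z>.006)&(Z<.0125))
    d=np.hypot(P[...,0]-bl[0],P[...,1]-bl[1])
    print('grip');rect(P,(d<.1)&(Z>.080)&(Z<.1))
    print('blk');rect(P,(d<.1)&(Z>.035)&(Z<.044))
E
python3 m.py
```

```text
top table 0.0021395196799131044
grip [0.451 0.257 0.087]
box [ 0.533 -0.045  0.066]
piv [ 0.501 -0.118  0.067]
spr [ 0.442 -0.265  0.07 ]
blk [0.46  0.231 0.041]
adapter [ 0.419 -0.049  0.022]
remover [ 0.388 -0.319  0.034]
spring [ 0.624 -0.13   0.056]
box
  n 567 c [533.7 -43. ] s [49.9 45.8] a 68.1 med [ 0.5319 -0.0446  0.0722] zmax 0.0776
nut
  n 119 c [ 503.4 -116.8] s [23.3 20.6] a 66.3 med [ 0.5028 -0.1178  0.0649] zmax 0.0681
arm
  n 462 c [ 526.6 -174.9] s [204.   61.6] a 27.6 med [ 0.4672 -0.2055  0.0487] zmax 0.0529
 line [   0.5812132     0.81375134  465.90393    -209.56342   ]
plate
  n 2366 c [ 525.9 -103.4] s [228.5 231.4] a 11.9 med [ 0.4991 -0.0822  0.0105] zmax 0.0125
grip
  n 158 c [449.8 262.9] s [30.  14.1] a 18.9 med [0.4492 0.2619 0.0881] zmax 0.0928
blk
  n 3129 c [459.5 234. ] s [ 81.5 131.6] a 18.9 med [0.46   0.23   0.0406] zmax 0.044
side table 0.0040018451333493354
box
  n 569 c [534.2 -43.7] s [53.2 44.2] a 69.1 med [ 0.5335 -0.0475  0.0725] zmax 0.0754
nut
  n 148 c [ 503.6 -119.5] s [19.5 20.8] a 71.2 med [ 0.5026 -0.1205  0.0646] zmax 0.0673
arm
  n 654 c [ 530.1 -172.3] s [207.7  62.6] a 26.6 med [ 0.4694 -0.2021  0.0484] zmax 0.0523
 line [ 8.9977819e-01  4.3634757e-01  4.8629340e+02 -2.0055049e+02]
plate
  n 2839 c [ 513.6 -108.5] s [219.  216.4] a 31.2 med [ 0.4994 -0.1427  0.0106] zmax 0.0125
grip
  n 112 c [450.2 261.6] s [31.7 17.6] a 16.7 med [0.4492 0.2586 0.087 ] zmax 0.0907
blk
  n 1462 c [459.7 233.9] s [ 83.1 132.6] a 18.3 med [0.4592 0.2195 0.041 ] zmax 0.044
```

Frames are consistent: the tensioner's +y is at 67.8°, with the box centre 81 mm from the pivot. The slot mouth is then about (0.530,-0.054) and the grip (0.450,0.2625), with its long axis at 18.9°. Tool x is now at -68.7° and has to be at -71.1° for the grasp. Moving there now.

Emit:
play_rows(
  motion=[0.022, 0.038, 0, 0, 0, 0, 0, 0.022, 0.038, 0, 0, 0, 0, 0, 0.022, 0.038, 0, 0, 0, 0, 0, 0.022, 0.038, 0, 0, 0, 0, 0, 0.022, 0.038, 0, 0, 0, 0, 0, 0.022, 0.038, 0, 0, 0, 0, 0, 0.022, 0.038, 0, 0, 0, 0, 0, 0.022, 0.038, 0, 0, 0, 0, 0, 0.022, 0.038, 0, 0, 0, 0, 0, 0.022, 0.038, 0, 0, 0, 0, 0],
)

```text
t: 1.35
tool_pos: [0.4476, -0.201, 0.4046]
tcp_rot: [2.594, -1.773, -0.0]
force: [-0.0, -0.8, 0.7]
opening: 0.0912
```

Emit:
play_rows(
  motion=[0, 0.046, 0, 0, 0, 0, 0, 0, 0.046, 0, 0, 0, -0.02, 0, 0, 0.046, 0, 0, 0, -0.022, 0, 0, 0.046, 0, 0, 0, 0, 0, 0, 0.046, 0, 0, 0, 0, 0, 0, 0.046, 0, 0, 0, 0, 0, 0, 0.046, 0, 0, 0, 0, 0, 0, 0.046, -0.02, 0, 0, 0, 0, 0, 0.046, -0.02, 0, 0, 0, 0, 0, 0.046, -0.014, 0, 0, 0, 0, 0, 0, 0, 0, 0, 0, 0, 0, 0, 0, 0, 0, 0, 0],
)

```text
t: 2.85
tool_pos: [0.4469, 0.2575, 0.3506]
tcp_rot: [2.556, -1.825, -0.0]
force: [-0.1, -1.0, 0.5]
opening: 0.0914
```

```bash
cat > w.py <<'E'
from h import *; import sys
def tool():
    s=r.sense(); R=cv2.Rodrigues(s['tcp_rot'])[0]; return s,R
if __name__=='__main__':
    s,R=tool(); print('t',s['t'],'pos',s['tool_pos'].round(4),'xyaw',np.degrees(np.arctan2(R[1,0],R[0,0])).round(2),'z',R[:,2].round(4),'q',s['q'].round(2),'F',s['force'].round(1),'op',s['opening'])
E
python3 w.py; python3 - <<'E'
from h import *
f=r.grab_frame('wrist'); save(f,'w1'); P=pts(f); Z=P[...,2]
d=np.hypot(P[...,0]-.45,P[...,1]-.2625)
for lo,hi in((.082,.094),(.036,.044)):
    m=(d<.1)&(Z>lo)&(Z<hi)
    if m.sum()>20: print(m.sum(),cv2.minAreaRect((P[m][:,:2]*1000).astype(np.float32)),np.median(P[m],0))
E
```

```text
t 2.85 pos [0.4469 0.2575 0.3506] xyaw -71.07 z [-5.e-04 -5.e-04 -1.e+00] q [ 0.41  0.41  1.68 -0.    1.06  1.65] F [-0.1 -1.   0.5] op 0.09137517236820861
756 ((449.8836975097656, 265.1483154296875), (29.83698844909668, 13.314457893371582), 18.99432373046875) [0.4506923  0.26531241 0.08762115]
12396 ((459.1568298339844, 236.55606079101562), (80.77351379394531, 129.92025756835938), 18.454540252685547) [0.46338333 0.23433123 0.03978054]
```

View pics/w1.png

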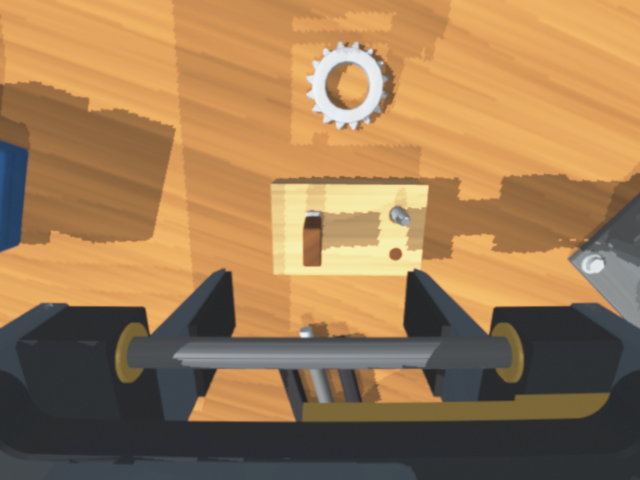

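Wrist view: grip (312,240) lies between the fingers and the punch (400,215) is clear to the side. Offset to go is +3, +6 mm. I descend with the fingers partly closed.

Emit:
play_rows(
  motion=[0.003, 0.006, 0, 0, 0, 0, 0.4, 0, 0, -0.02, 0, 0, 0, 0.4, 0, 0, -0.025, 0, 0, 0, 0.4, 0, 0, -0.025, 0, 0, 0, 0.4, 0, 0, -0.025, 0, 0, 0, 0.4, 0, 0, -0.0145, 0, 0, 0, 0.4, 0, 0, 0, 0, 0, 0, 0.4, 0, 0, 0, 0, 0, 0, 0.4],
)

```text
t: 3.9
tool_pos: [0.4504, 0.2637, 0.242]
tcp_rot: [-2.555, 1.826, -0.001]
force: [0.4, 0.1, 0.8]
opening: 0.0548
```

Emit:
play_rows(
  motion=[0, 0, 0, 0, 0, 0, 1, 0, 0, 0, 0, 0, 0, 1, 0, 0, 0, 0, 0, 0, 1, 0, 0, 0, 0, 0, 0, 1, 0, 0, 0, 0, 0, 0, 1, 0, 0, 0, 0, 0, 0, 1, 0, 0, 0, 0, 0, 0, 1, 0, 0, 0, 0, 0, 0, 1],
  squeeze=30,
)

```text
t: 4.9
tool_pos: [0.45, 0.2637, 0.2412]
tcp_rot: [-2.556, 1.827, -0.0]
force: [-0.5, 0.2, 2.2]
opening: 0.0139
```

```bash
python3 w.py
```

```text
t 4.9 pos [0.45   0.2637 0.2412] xyaw -71.1 z [ 0.  0. -1.] q [0.42 0.58 1.77 0.   0.8  1.66] F [-0.5  0.2  2.2] op 0.013936878186501488
```

Grasped at 13.9 mm, matching the 14 mm grip. Lifting and carrying to above the slot.

Emit:
play_rows(
  motion=[0, 0, 0.01, 0, 0, 0, 1, 0, 0, 0.02, 0, 0, 0, 1, 0, 0, 0.02, 0, 0, 0, 1, 0, 0, 0.025, 0, 0, 0, 1, 0, 0, 0.025, 0, 0, 0, 1, 0, 0, 0.02, 0, 0, 0, 1, 0, 0, 0, 0, 0, 0, 1],
  squeeze=50,
)

```text
t: 5.78
tool_pos: [0.4503, 0.2638, 0.3627]
tcp_rot: [-2.554, 1.825, -0.002]
force: [0.4, 0.1, -1.9]
opening: 0.0139
```

Emit:
play_rows(
  motion=[0.008, -0.0318, 0, 0, 0, -0.0717, 1, 0.008, -0.0318, 0, 0, 0, -0.0717, 1, 0.008, -0.0318, 0, 0, 0, -0.0717, 1, 0.008, -0.0318, 0, 0, 0, -0.0717, 1, 0.008, -0.0318, 0, 0, 0, -0.0717, 1, 0.008, -0.0318, 0, 0, 0, -0.0717, 1, 0.008, -0.0318, 0, 0, 0, -0.0717, 1, 0.008, -0.0318, 0, 0, 0, -0.0717, 1, 0.008, -0.0318, 0, 0, 0, -0.0717, 1, 0.008, -0.0318, 0, 0, 0, -0.0717, 1, 0, 0, 0, 0, 0, 0, 1, 0, 0, 0, 0, 0, 0, 1],
)

```text
t: 7.28
tool_pos: [0.5297, -0.054, 0.3606]
tcp_rot: [1.753, -2.606, -0.002]
force: [-0.9, -0.9, -0.9]
opening: 0.0137
```

```bash
python3 w.py; python3 - <<'E'
from h import *
f={n:r.grab_frame(n) for n in('wrist','side')}
for n in f: save(f[n],n+'2'); np.savez(n+'2',**f[n])
c=f['side']['img'][200:400,230:430]
cv2.imwrite('pics/both2.png',np.hstack([cv2.resize(f['wrist']['img'],(480,360)),cv2.resize(c,(360,360),interpolation=cv2.INTER_CUBIC)])[:,:800,::-1])
E
```

```text
t 7.275 pos [ 0.5297 -0.054   0.3606] xyaw -112.16 z [-1.3e-03  5.0e-04 -1.0e+00] q [-0.21  0.42  1.63  0.    1.1   1.74] F [-0.9 -0.9 -0.9] op 0.013719501659269008
```

View pics/both2.png

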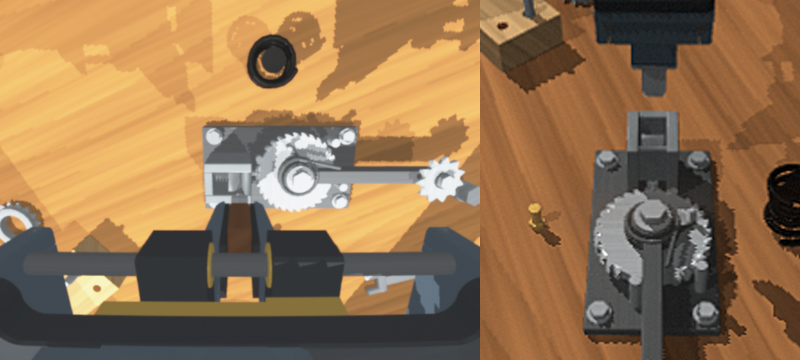

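Left (wrist): box at (230,180), pivot (300,178), grip between the fingers. Right (side): the blade hangs at (652,85), above the box slot (655,130). Next I compare blade and box in the same camera.

```bash
python3 - <<'E'
from h import *
a=np.radians(67.8); Y=np.array([np.cos(a),np.sin(a)]);X=np.array([Y[1],-Y[0]]); o=np.array([.5298,-.0538])
for n in('wrist','side'):
    P=pts(dict(np.load(n+'2.npz')));Z=P[...,2]; q=(P[...,:2]-o); x=q@X*1e3;y=q@Y*1e3
    d=np.hypot(x,y)
    m=(Z>.069)&(Z<.076)&(abs(x)<30)&(y>-20)&(y<45); print(n,'top',m.sum(),cv2.minAreaRect(np.stack([x[m],y[m]],-1).astype(np.float32)),'Z',np.median(Z[m]), 'x',np.percentile(x[m],[1,99]),'y',np.percentile(y[m],[1,99]))
    # top-face y extent near slot: occupancy vs y at |x|<8
    for s in range(-14,40,2):
        k=(abs(x)<8)&(y>=s)&(y<s+2)&(Z<.08); 
        if k.sum(): print(s,k.sum(),'zmin/med/max',Z[k].min().round(3),np.median(Z[k]).round(3),Z[k].max().round(3))
    m=(Z>.12)&(Z<.152)&(d<35); 
    if m.sum(): print('blade',m.sum(),'x',np.percentile(x[m],[2,98]).round(1),'y',np.percentile(y[m],[2,50,98]).round(1),'zmin',Z[m].min())
    m=(Z>.05)&(Z<.068)&(np.hypot(x,y+69.5)<18); print('nut x,y',np.median(x[m]),np.median(y[m]),m.sum(), cv2.minEnclosingCircle(np.stack([x[m],y[m]],-1).astype(np.float32)))
E
```

```text
wrist top 1845 ((-1.2742691040039062, 12.464731216430664), (44.744449615478516, 50.074729919433594), 0.3822365403175354) Z 0.07174948149541033 x [-23.08418575  20.75551928] y [-12.42867648  36.88674634]
-14 19 zmin/med/max 0.071 0.072 0.073
-12 39 zmin/med/max 0.07 0.072 0.074
-10 57 zmin/med/max 0.071 0.072 0.074
-8 41 zmin/med/max 0.07 0.072 0.073
-6 55 zmin/med/max 0.066 0.069 0.071
-4 54 zmin/med/max 0.052 0.064 0.067
-2 33 zmin/med/max 0.053 0.055 0.057
0 36 zmin/med/max 0.056 0.058 0.06
2 57 zmin/med/max 0.058 0.062 0.065
4 37 zmin/med/max 0.063 0.065 0.067
6 58 zmin/med/max 0.062 0.067 0.068
8 38 zmin/med/max 0.065 0.067 0.068
10 52 zmin/med/max 0.066 0.067 0.068
12 4 zmin/med/max 0.032 0.048 0.048
14 29 zmin/med/max 0.031 0.05 0.052
16 28 zmin/med/max 0.032 0.044 0.051
18 24 zmin/med/max 0.03 0.05 0.052
20 23 zmin/med/max 0.031 0.045 0.051
22 19 zmin/med/max 0.031 0.049 0.051
24 29 zmin/med/max 0.03 0.044 0.051
26 28 zmin/med/max 0.031 0.046 0.053
28 95 zmin/med/max 0.031 0.061 0.073
30 48 zmin/med/max 0.07 0.072 0.073
32 47 zmin/med/max 0.07 0.072 0.073
34 48 zmin/med/max 0.
[... 564 characters left out ...]
.072 0.072 0.073
-6 1 zmin/med/max 0.013 0.013 0.013
-4 1 zmin/med/max 0.013 0.013 0.013
-2 3 zmin/med/max 0.011 0.011 0.011
0 7 zmin/med/max 0.011 0.064 0.065
2 19 zmin/med/max 0.01 0.064 0.067
4 21 zmin/med/max 0.01 0.066 0.069
6 16 zmin/med/max 0.01 0.068 0.07
8 10 zmin/med/max 0.066 0.068 0.069
26 37 zmin/med/max 0.051 0.065 0.074
28 63 zmin/med/max 0.049 0.059 0.074
30 20 zmin/med/max 0.05 0.072 0.075
32 5 zmin/med/max 0.073 0.073 0.075
34 10 zmin/med/max 0.072 0.073 0.075
36 4 zmin/med/max 0.071 0.072 0.072
blade 168 x [-8.7 10.3] y [-4.8 -2.8 -0.8] zmin 0.12412827472130178
nut x,y 0.5487920978014246 -75.51893683767942 373 ((-0.11087965965270996, -69.9993667602539), 17.663898468017578)
```

Blade and slot agree to within about 1 mm: x is +0.7 mm off and y is on target. I correct x by -0.7 mm and lower to just above the mouth, then into it.

Emit:
play_rows(
  motion=[-0.0006, 0.0003, -0.015, 0, 0, 0, 1, 0, 0, -0.015, 0, 0, 0, 1, 0, 0, -0.012, 0, 0, 0, 1, 0, 0, -0.008, 0, 0, 0, 1, 0, 0, -0.005, 0, 0, 0, 1, 0, 0, -0.005, 0, 0, 0, 1, 0, 0, -0.005, 0, 0, 0, 1, 0, 0, 0, 0, 0, 0, 1],
)

```text
t: 8.38
tool_pos: [0.5294, -0.054, 0.296]
tcp_rot: [1.752, -2.607, -0.0]
force: [-0.1, -0.3, -1.1]
opening: 0.0137
```

```bash
python3 w.py
```

```text
t 8.375 pos [ 0.5294 -0.054   0.296 ] xyaw -112.19 z [-4.e-04  1.e-04 -1.e+00] q [-0.21  0.5   1.7  -0.    0.94  1.74] F [-0.1 -0.3 -1.1] op 0.013729560098032065
```

The tip is about 11 mm in with no side force. Pressing on to the shoulder.

Emit:
play_rows(
  motion=[0, 0, -0.004, 0, 0, 0, 1, 0, 0, -0.004, 0, 0, 0, 1, 0, 0, -0.004, 0, 0, 0, 1, 0, 0, -0.003, 0, 0, 0, 1, 0, 0, -0.003, 0, 0, 0, 1, 0, 0, -0.003, 0, 0, 0, 1, 0, 0, 0, 0, 0, 0, 1],
)

```text
t: 9.25
tool_pos: [0.5293, -0.054, 0.2748]
tcp_rot: [1.752, -2.607, -0.001]
force: [-1.4, -5.5, -3.4]
opening: 0.0137
```

```bash
python3 w.py
```

```text
t 9.25 pos [ 0.5293 -0.054   0.2748] xyaw -112.18 z [-7.e-04  0.e+00 -1.e+00] q [-0.21  0.53  1.72 -0.    0.89  1.74] F [-1.4 -5.5 -3.4] op 0.013735528586552359
```

Emit:
play_rows(
  motion=[0, 0, -0.001, 0, 0, 0, 1, 0, 0, -0.001, 0, 0, 0, 1, 0, 0, -0.001, 0, 0, 0, 1, 0, 0, 0, 0, 0, 0, 1],
)

```text
t: 9.75
tool_pos: [0.5294, -0.054, 0.2731]
tcp_rot: [-1.752, 2.607, -0.001]
force: [-7.6, -3.5, 20.2]
opening: 0.0138
```

```bash
python3 w.py
```

```text
t 9.75 pos [ 0.5294 -0.054   0.2731] xyaw -112.18 z [ 5.e-04 -2.e-04 -1.e+00] q [-0.21  0.54  1.72 -0.    0.89  1.74] F [-7.6 -3.5 20.2] op 0.013815796489962562
```

It seated at the expected height with 20 N. Releasing and rising.

Emit:
play_rows(
  motion=[0, 0, 0, 0, 0, 0, 0.6, 0, 0, 0, 0, 0, 0, 0.6, 0, 0, 0, 0, 0, 0, 0.6, 0, 0, 0, 0, 0, 0, 0.6, 0, 0, 0.02, 0, 0, 0, 0.6, 0, 0, 0.03, 0, 0, 0, 0.6, 0, 0, 0.04, 0, 0, 0, 0.6, 0, 0, 0.03, 0, 0, 0, 0.6, 0, 0, 0, 0, 0, 0, 0.6],
)

```text
t: 10.88
tool_pos: [0.5299, -0.054, 0.3943]
tcp_rot: [-1.751, 2.605, -0.005]
force: [-0.2, -0.1, 0.0]
opening: 0.0365
```

```bash
python3 w.py; cat > c.py <<'E'
from h import *
import sys
a=np.radians(67.8); Y=np.array([np.cos(a),np.sin(a)]);X=np.array([Y[1],-Y[0]]); o=np.array([.5298,-.0538])
def chk(tag,cams=('wrist','side')):
  for n in cams:
    f=r.grab_frame(n); save(f,n+tag); P=pts(f);Z=P[...,2]; q=P[...,:2]-o; x=q@X*1e3;y=q@Y*1e3; d=np.hypot(x,y)
    m=(Z>.1)&(Z<.128)&(d<30)
    t=(Z>.114)&(Z<.126)&(d<30)
    for nm,k in(('grip',m),('top',t)):
        if k.sum()>10: print(n,nm,k.sum(),cv2.minAreaRect(np.stack([x[k],y[k]],-1).astype(np.float32)),'Z',np.percentile(Z[k],[50,95]).round(4))
    # arm: top-face band z .043-.053, r 70..128 from pivot
    py=y+69.5; R=np.hypot(x,py); th=np.arctan2(x,-py)
    k=(Z>.045)&(Z<.0515)&(R>75)&(R<130)&(th>-.3)&(th<.8)
    if k.sum()>20:
        l=cv2.fitLine(np.stack([x[k],py[k]],-1).astype(np.float32),cv2.DIST_HUBER,0,.01,.01).ravel()
        print(n,'arm',k.sum(),'th med',np.median(th[k]).round(3),'line ang',np.arctan(-l[0]/l[1]).round(3))
if __name__=='__main__': chk(*sys.argv[1:2])
E
python3 c.py 3
python3 - <<'E'
import cv2,numpy as np
w=cv2.imread('pics/wrist3.png');s=cv2.imread('pics/side3.png')[200:400,230:430]
cv2.imwrite('pics/both3.png',np.hstack([cv2.resize(w,(480,360)),cv2.resize(s,(320,360))]))
E
```

```text
t 10.875 pos [ 0.5299 -0.054   0.3943] xyaw -112.18 z [ 4.e-03 -8.e-04 -1.e+00] q [-0.21  0.37  1.59  0.    1.17  1.74] F [-0.2 -0.1  0. ] op 0.036488272165189205
wrist grip 788 ((-0.44744300842285156, -0.07724428176879883), (29.644624710083008, 13.93043327331543), 0.13895978033542633) Z [0.1195 0.1208]
wrist top 715 ((-0.5155229568481445, -0.04949951171875), (29.537778854370117, 13.905455589294434), 0.31984302401542664) Z [0.1196 0.1209]
wrist arm 915 th med -0.005 line ang 0.004
side grip 321 ((0.8800868988037109, -2.4906787872314453), (28.619810104370117, 15.818861961364746), 1.2373993396759033) Z [0.1166 0.1219]
side top 184 ((0.9143333435058594, -2.1705312728881836), (28.429975509643555, 15.109150886535645), 0.2938688099384308) Z [0.1206 0.1222]
side arm 424 th med 0.008 line ang 0.03
```

View pics/both3.png

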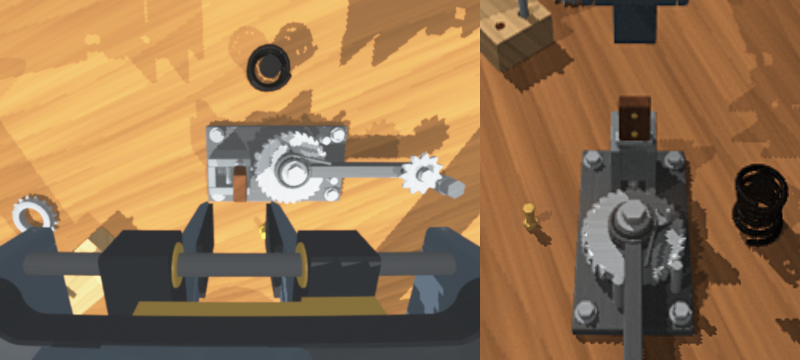

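The grip top is at 0.120 m in both views, where it should be, and the blade stands upright (wrist crop, grip at (238,183)). Now I close the fingers, move to the arm's near (-x) side and descend.

Emit:
play_rows(
  motion=[-0.0192, -0.0298, 0, 0, 0, 0, 1, -0.0192, -0.0298, 0, 0, 0, 0, 1, -0.0192, -0.0298, 0, 0, 0, 0, 1, -0.0192, -0.0298, 0, 0, 0, 0, 1, -0.019, -0.03, 0, 0, 0, 0, 1, 0, 0, 0, 0, 0, 0, 1, 0, 0, -0.03, 0, 0, 0, 1, 0, 0, -0.04, 0, 0, 0, 1, 0, 0, -0.03, 0, 0, 0, 1, 0, 0, 0, 0, 0, 0, 1],
)

```text
t: 12.22
tool_pos: [0.4333, -0.2022, 0.2902]
tcp_rot: [1.752, -2.605, -0.007]
force: [0.2, -0.7, 0.4]
opening: 0.0002
```

```bash
python3 w.py; python3 - <<'E'
from c import *
c0=np.array([.4342,-.2033]);p=np.array([.5035,-.1182]);prev=c0
for th in np.arange(0,.521,.04):
    for off in (24,):
        c=p+.105*(np.sin(th)*X-np.cos(th)*Y)-off/1e3*(np.cos(th)*X+np.sin(th)*Y)
    print(th.round(2),c.round(4),'d',(c-prev).round(4));prev=c
f=r.grab_frame('side'); save(f,'side4')
E
```

```text
t 12.225 pos [ 0.4333 -0.2022  0.2902] xyaw -112.16 z [-0.0042  0.0029 -1.    ] q [-0.56  0.45  1.83  0.    0.86  1.4 ] F [ 0.2 -0.7  0.4] op 0.00022680963172744622
0.0 [ 0.4416 -0.2063] d [ 0.0074 -0.003 ]
0.04 [ 0.4452 -0.2088] d [ 0.0036 -0.0024]
0.08 [ 0.4488 -0.211 ] d [ 0.0037 -0.0023]
0.12 [ 0.4526 -0.2131] d [ 0.0038 -0.0021]
0.16 [ 0.4564 -0.2151] d [ 0.0038 -0.002 ]
0.2 [ 0.4604 -0.2169] d [ 0.0039 -0.0018]
0.24 [ 0.4643 -0.2185] d [ 0.004  -0.0016]
0.28 [ 0.4684 -0.22  ] d [ 0.004  -0.0015]
0.32 [ 0.4725 -0.2213] d [ 0.0041 -0.0013]
0.36 [ 0.4766 -0.2225] d [ 0.0041 -0.0012]
0.4 [ 0.4808 -0.2235] d [ 0.0042 -0.001 ]
0.44 [ 0.485  -0.2243] d [ 0.0042 -0.0008]
0.48 [ 0.4893 -0.225 ] d [ 0.0043 -0.0007]
0.52 [ 0.4936 -0.2255] d [ 0.0043 -0.0005]
```

View pics/side4.png

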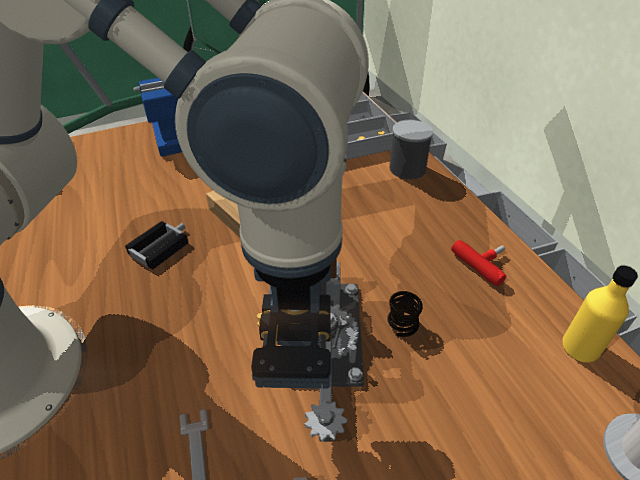

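Side view: the gripper is at (295,350), left of the arm and inboard of the sprocket (325,420). Descending, then approaching to contact.

Emit:
play_rows(
  motion=[0.001, -0.001, -0.025, 0, 0, 0, 1, 0, 0, -0.025, 0, 0, 0, 1, 0, 0, -0.015, 0, 0, 0, 1, 0, 0, -0.008, 0, 0, 0, 1, 0, 0, 0, 0, 0, 0, 1, 0.004, -0.0015, 0, 0, 0, 0, 1, 0.0034, -0.0015, 0, 0, 0, 0, 1, 0.0036, -0.0024, 0, 0, 0, 0.04, 1, 0, 0, 0, 0, 0, 0, 1],
  squeeze=60,
)

```text
t: 13.4
tool_pos: [0.4456, -0.2096, 0.2194]
tcp_rot: [1.804, -2.572, -0.001]
force: [-5.5, 1.4, 3.7]
opening: 0.0004
```

```bash
python3 w.py
```

```text
t 13.4 pos [ 0.4456 -0.2096  0.2194] xyaw -109.89 z [-5.e-04  3.e-04 -1.e+00] q [-0.56  0.59  1.85  0.    0.7   1.36] F [-5.5  1.4  3.7] op 0.0004053486502458186
```

Contact at about 5.7 N, as expected. Pushing on.

Emit:
play_rows(
  motion=[0.0037, -0.0023, 0, 0, 0, 0.04, 1, 0.0038, -0.0021, 0, 0, 0, 0.04, 1, 0.0038, -0.002, 0, 0, 0, 0.04, 1, 0.0039, -0.0018, 0, 0, 0, 0.04, 1, 0, 0, 0, 0, 0, 0, 1],
)

```text
t: 14.02
tool_pos: [0.4604, -0.2175, 0.2192]
tcp_rot: [2.003, -2.419, -0.003]
force: [-7.3, 2.3, 5.1]
opening: 0.0002
```

```bash
python3 w.py
```

```text
t 14.025 pos [ 0.4604 -0.2175  0.2192] xyaw -100.74 z [-1.6e-03  9.0e-04 -1.0e+00] q [-0.56  0.61  1.81 -0.    0.73  1.2 ] F [-7.3  2.3  5.1] op 0.00021740709957015827
```

The force rises with the spring (7.7 N at about 0.2 rad), so the teeth are free. Continuing to about 0.48 to 0.49 rad.

Emit:
play_rows(
  motion=[0.004, -0.0016, 0, 0, 0, 0.04, 1, 0.004, -0.0015, 0, 0, 0, 0.04, 1, 0.0041, -0.0013, 0, 0, 0, 0.04, 1, 0.0041, -0.0012, 0, 0, 0, 0.04, 1, 0.0042, -0.001, 0, 0, 0, 0.04, 1, 0.0042, -0.0008, 0, 0, 0, 0.04, 1, 0.0043, -0.0007, 0, 0, 0, 0.04, 1, 0.001, 0, 0, 0, 0, 0.01, 1, 0, 0, 0, 0, 0, 0, 1, 0, 0, 0, 0, 0, 0, 1],
)

```text
t: 15.28
tool_pos: [0.4897, -0.2256, 0.2192]
tcp_rot: [2.331, -2.104, -0.004]
force: [-11.2, -0.8, 5.3]
opening: -0.0
```

```bash
python3 w.py; python3 c.py 5; python3 - <<'E'
import sys; sys.path.insert(0,'.')
from c import *
f=r.grab_frame('top'); save(f,'top5')
P=pts(f);Z=P[...,2];q=P[...,:2]-o;x=q@X*1e3;py=q@Y*1e3+69.5;R=np.hypot(x,py);th=np.arctan2(x,-py)
k=(Z>.05)&(Z<.078)&(R>135)&(R<185)&(th>-.3)&(th<.9); print('sprocket th',np.median(th[k]),R[k].mean(),k.sum())
cv2.imwrite('pics/both5.png',np.hstack([cv2.resize(f['img'][160:400,260:560],(420,336)),cv2.resize(cv2.imread('pics/side5.png')[220:460,200:440,::-1],(336,336))])[:,:,::-1])
E
```

```text
t 15.275 pos [ 0.4897 -0.2256  0.2192] xyaw -84.15 z [-2.8e-03  9.0e-04 -1.0e+00] q [-0.54  0.63  1.74 -0.    0.78  0.93] F [-11.2  -0.8   5.3] op -1.1006365724493207e-05
wrist arm 4200 th med 0.491 line ang 0.489
side arm 98 th med 0.483 line ang -0.987
sprocket th nan nan 0
  return _methods._mean(a, axis=axis, dtype=dtype,
  ret = ret.dtype.type(ret / rcount)
<stdin>:5: RuntimeWarning: Mean of empty slice.
```

View pics/both5.png

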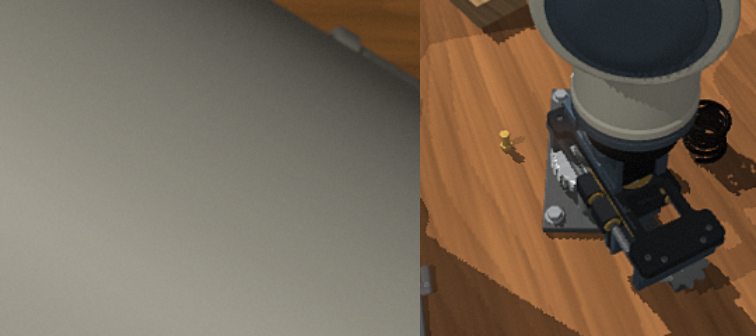

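The wrist camera gives 0.489 rad and the push is 11 N. The side crop shows the arm swung back and the small parts untouched, but the robot hides the blade. I look for it in the wrist view.

View pics/wrist5.png

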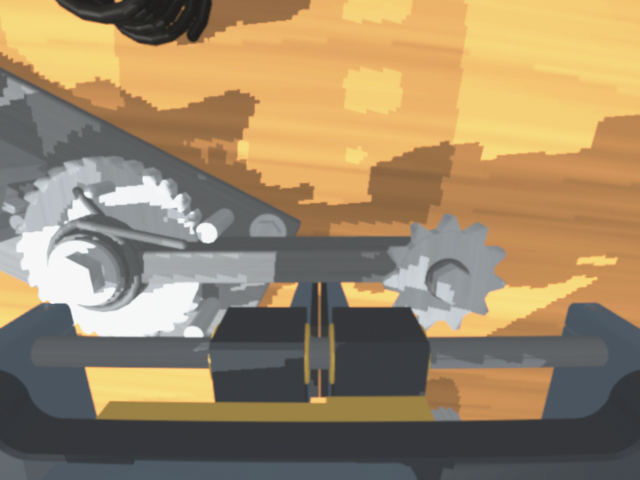

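```bash
python3 w.py; python3 - <<'E'
from c import *
for n in('wrist','side','top'):
    f=r.grab_frame(n); P=pts(f);Z=P[...,2];q=P[...,:2]-o;d=np.hypot(q@X,q@Y)
    print(n,((d<.03)&(Z>.06)&(Z<.13)).sum(),((d<.03)&(Z>.13)).sum())
E
```

```text
t 15.425 pos [ 0.4897 -0.2257  0.2192] xyaw -84.15 z [-2.8e-03  9.0e-04 -1.0e+00] q [-0.54  0.63  1.74 -0.    0.78  0.93] F [-11.8  -1.1   5.8] op 0.00012591279251210276
wrist 0 0
side 0 0
top 0 0
```

Wrist view: the arm (140–400, 260) is pressed by the fingers at (320,290), short of the back stop, and steady. The blade is out of view and nothing came near it after it was checked. I settle briefly and hand in.

Emit:
play_rows(
  motion=[0, 0, 0, 0, 0, 0, 1, 0, 0, 0, 0, 0, 0, 1, 0, 0, 0, 0, 0, 0, 1, 0, 0, 0, 0, 0, 0, 1],
)

```text
t: 16.08
tool_pos: [0.4897, -0.2257, 0.2192]
tcp_rot: [2.331, -2.104, -0.004]
force: [-11.5, -1.0, 5.2]
opening: 0.0003
```

```bash
python3 w.py; python3 -c "
from workcell import r
print(r.close_job())"
```

```text
t 16.075 pos [ 0.4897 -0.2257  0.2192] xyaw -84.16 z [-2.8e-03  9.0e-04 -1.0e+00] q [-0.54  0.63  1.74 -0.    0.78  0.93] F [-11.5  -1.    5.2] op 0.0003452245215592166
the job is handed in; nothing more can be done
None
```

The blade is in the pawl box down to its shoulder, and the tensioner arm is pressed back past the click with the closed fingers still holding it. I handed the job in at t = 16.1 s; no verdict was given.

- **Blade:** it seated with about 20 N of press. After release, the wrist and side cameras both put the grip top at 0.120 m, where it should be, and it stood upright in the slot.
- **Pawl:** I did not measure it directly. The arm swung freely past the point where the teeth would block it, so the pawl must be out.
- **Arm:** the wrist camera gave 0.489 rad (0.44 needed, back stop at 0.54). The push held steady at about 11.5 N.
- **Side view check that failed:** its line fit on the pushed-back arm was unusable because the robot blocked the view. Its median angle was 0.483 rad, which agrees with the wrist camera.
- **Not seen at the end:** the robot hid the blade from all three cameras during the final hold, so its last check was before the push. The small parts were not measured again, but nothing went near them. The adapter and spring looked untouched in the last side view.

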